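Hold the sharps-bin shutter open with its wing key

TASK

The sharps bin's steel shutter springs shut. Pick up the loose wing key, push it fully home on the square spindle while the shutter is still shut, then turn the key clockwise (seen from above) until the shutter stands 45 degrees open, and finish while holding it there by the key, still fully home. Work the shutter through the key only, without leaning on the bin or shutter, and leave the other things on the cart where they are.

Things in the scene. Friction and masses are not known exactly. Their poses are not given: they have to be found in the camera images.
- key: loose dark steel wing key, 62 mm tall, about 120 g, standing upright on the cart: a square hub 32 x 32 x 28 mm with a square bore from below (19.2 mm wide, 23 mm deep, 1.5 mm chamfer, sides parallel to hub and wing: it fits in any of four quarter turns) and an upright wing on top. Origin: centre of the hub's underside, z up, x along the wing, y across it
- key_wing (a point): point in the middle of the key's wing, 50 mm above the key's underside; key axes. The wing is 72 mm long (x), 12 mm thick (y) and reaches from 28 to 62 mm above the underside, centred over the hub
- spindle_seat (a point): centre of the seat (round boss, 44 mm across) of the shutter's vertical spindle, on its turning axis, 132 mm above the cart; the key's underside rests here when fully home. The steel spindle above it is 18 mm square, 20 mm tall, top 2 mm stepped in. Axes turn with the shutter and lie along the spindle's sides: z up, y towards the shutter's long end
- shutter (a joint): angle of the shutter, rad: 0 shut, grows as it turns clockwise seen from above, stop at 1.4. 45 degrees is 0.785. A spring shuts it: about 0.06 N m when shut and 0.11 N m at 45 degrees. The key has about 0.07 rad of turning play on the spindle
- bin: sharps bin fixed to the cart: grey tub, white deck, 166 x 226 x 120 mm tall. Origin: centre of its underside; spindle axis at its y = -75 mm. Carries the flat steel shutter, 100 mm wide, reaching 155 mm from the spindle along the bin's +y when shut, top face 126 mm above the cart (end lip 131). On opening its long end swings to the bin's +x, away from the robot
- wedge_box: small box with a clear bottom and yellow lid, about 62 x 47 x 42 mm, loose. Origin: centre of its underside. Not to be disturbed
- dropper: small green dropper bottle with a black cap, 32 mm across, 62 mm tall, loose. Origin: centre of its underside. Not to be disturbed
- jar: squat amber jar with a white cap, 52 mm across, 50 mm tall, loose. Origin: centre of its underside. Not to be disturbed
Things that resemble listed ones, but are neither listed nor needed, are in the scene too. Of the things like the key, leave any that is green or pink; of the rest the smaller one is meant.

How it is judged:
By the outcome, as a careful person would: the job done as asked, in the order asked, and still so for the second after the job is handed in, while the arm keeps its last pose, push and grip.
It also fails if it takes over 51 s, if anything falls off the work surface, if the arm or the gripper's body presses on something with over 40 N, if the wrist force passes 120 N, or if a joint passes its speed limit or range.

ROBOT

A 6-joint arm with a two-finger parallel gripper is mounted at the origin on the work surface. World frame = base frame: x ahead of the robot, y to its left, z up, the work surface at z = 0. Lengths are in m, angles in rad, forces in N, time in s.
With the tool pointing down it reaches from about 0.35 to 0.85 m from the base axis. Payload 8.1 kg.
Tool frame: the origin (TCP) lies on the mounting face of the last link; the fingertips stand 186 mm ahead of it and the grasp point (between the pads) lies 167 mm ahead of it; z points along the fingers, y is the line along which they close (so a half turn about z gives the same grasp; the last joint's range is limited). The gripper opens to 93 mm and grips with 3 to 60 N. Pads are 15 mm wide; open, the fingers measure 128 mm over their backs; the gripper's body (75 mm by 188 mm) begins 65 mm behind the grasp point.
Start: joints at [1.161, 0.13, 1.488, -0, 1.523, -0.085], TCP at [0.191, 0.569, 0.405] pointing down, gripper open.
Joint ranges: [-2.96, 2.96], [-0.89, 2.26], [0.02, 2.5], [-1.34, 4.48], [0, 2.73], [-2.66, 2.66]. Speed limits (rad/s): [2.39, 2.39, 2.79, 3.14, 3.14, 3.14].

INTERFACE

Orientations are given as a rotation vector (axis times angle).
In Python, from plant import read_state, read_camera, camera_params, close_job gives the robot as it stands. The module is installed in compiled form; this text tells all that it offers.
- The arm moves only by the tool servo_tool, never from a script. Its argument "increments" is a list of rows, each an object with "slide": the shift along the tool's x, y, z in mm, a list of three; "dr": the turn, a rotation vector about the tool's x, y, z in rad, a list of three; "jaw": the closure, from 0 (fully open) to 1 (shut). In form: [{"slide": [x, y, z], "dr": [ax, ay, az], "jaw": jaw}, ...]. A call has 1 to 20 rows; each row is the pose to reach, as a shift and turn from the pose commanded when the call began, along the tool's axes at that moment; what a row does not reach only later rows make up. A row lasts 1/10 s, in which the tool goes at most 50 mm and 8.59 degrees, less where a joint would pass 70% of its speed; a pose out of reach is approached as far as the arm can. A call with a gripper value outside its range is refused whole. The fingers move at their own pace and stop on an object; "force" is the grip in N (left out, the last holds). Time passes only in rows, so rows that repeat a pose let the fingers close. It gives the time, the measured TCP pose, the force, the opening and the grip force at its end, in the units of the state.
- read_state(): the state, without advancing time (a new reading comes with each control period).
- read_camera(name): name is "scene" or "side" or "wrist"; returns (picture, depth): 384x512x3 uint8, red, green, blue; 384x512 float32, m along the optical axis (not along the pixel's ray), 0 where there is no reading.
- camera_params(name): a dict with "fx", "fy", "cx", "cy" (pixels), "rvec" (rotation vector, rad) and "tvec" (3), from world to camera coordinates, as OpenCV has them. Camera axes: x right, y down, z forward; pixel columns grow to the right and rows downward; lengths in m; the calibration is good to about 2 mm. The wrist camera is an equidistant fisheye: a pixel r from the principal point sees the ray r / f radians off the axis. A picture is of the moment at which its call begins: read the wrist's pose just before it. camera_params takes no time and is no camera call; for the wrist camera it gives the pose at the moment of the call.
- close_job(): hands the job in; it is judged then, once.
The state is a dict: "t": time; "q": joint angles; "dq": joint speeds; "joint_torque": joint torques, N m; "tool_pos": TCP position; "orientation": TCP orientation; "force": force on the tool from outside, world axes, zero at the start; "wrist_torque": the same for the moment, N m; "opening": finger opening in m; "gripper_force": force on a finger pad.
Only numpy, scipy, OpenCV 4.12 (cv2) and the standard library are available. Lean on these libraries where they do the work, as an engineer would, in place of code of your own. Each camera call takes 0.05 s, during which the arm holds its last target. There are 200 camera calls.

## Working session

There is one attempt and no reset: what is moved stays moved. The work goes in short steps, Python scripts to look and compute and a tool call to move; the robot and the scene stay as the last step left them, time stands still between calls to the robot, and variables do not carry over. Pictures are saved under pics/ and viewed, at most 10 in all, crops included, and the job is handed in when it is done.

Besides the shell and the picture viewer there is one more tool, called after ">>>" as name([rows], argument=value, ...), one row to a line, values as JSON. servo_tool: Moves the arm, as the interface text tells. Its arguments: {"type":"object","properties":{"increments":{"type":"array"},"force":{"type":"number"}},"required":["increments"]}

```bash
mkdir -p pics; cat > h.py <<'E'
import numpy as np, cv2
from plant import *
def cam(n):
    p=camera_params(n); R=cv2.Rodrigues(np.array(p['rvec'],float))[0]; t=np.array(p['tvec'],float); return p,R,t
def rays(n,uv,P=None):
    p,R,t=P or cam(n); uv=np.atleast_2d(np.array(uv,float))
    x=(uv[:,0]-p['cx'])/p['fx']; y=(uv[:,1]-p['cy'])/p['fy']
    if n=='wrist':
        r=np.hypot(x,y); s=np.where(r>1e-9,np.sin(r)/np.maximum(r,1e-9),1); d=np.c_[x*s,y*s,np.cos(r)]
    else: d=np.c_[x,y,np.ones(len(x))]
    return -R.T@t, d@R   # origin, world dirs
def onplane(n,uv,z,P=None):
    o,d=rays(n,uv,P); return o+d*((z-o[2])/d[:,2])[:,None]
def cloud(n,depth,P=None):
    v,u=np.mgrid[0:384,0:512]; P=P or cam(n); o,d=rays(n,np.c_[u.ravel(),v.ravel()],P)
    zc=d@P[1][2]; X=o+d*(depth.ravel()/zc)[:,None]; X[depth.ravel()==0]=np.nan
    return X.reshape(384,512,3)
E
python3 - <<'E'
from h import *
for n in ['scene','side']:
    im,d=read_camera(n); np.savez(f'{n}.npz',im=im,d=d); p,R,t=cam(n); print(n,-R.T@t,R[2],p['fx'])
    cv2.imwrite(f'pics/{n}0.png',im[:,:,::-1])
s=read_state(); print(s['t'],s['orientation'])
E
```

```text
scene [0.94742538 0.31713199 0.99270912] [-0.32297306 -0.38821955 -0.86311875] 427.22445703791203
side [ 0.45143403 -0.97111266  0.6055053 ] [ 0.12758019  0.87008755 -0.47609973] 368.9408138917038
0.1 [-5.07933096e-01 -3.09984858e+00  2.55807471e-03]
```

View pics/scene0.png

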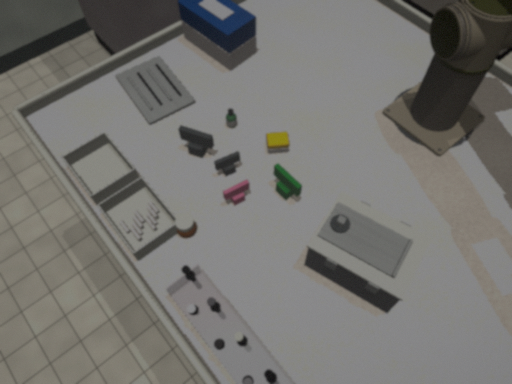

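View pics/side0.png

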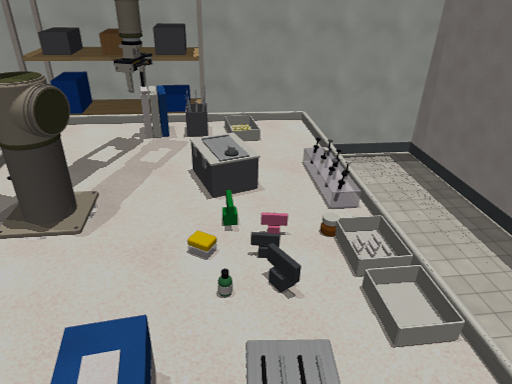

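The scene view shows four wing keys: dark large at (197,138), dark small at (228,162), pink at (236,190) and green at (287,180). The small dark one at (228,162) fits, since it is neither green nor pink and is the smaller of the rest. The bin's boss is at about (340,222). I'll confirm the key in a crop and measure both.

```bash
python3 - <<'E'
from h import *
D=np.load('scene.npz'); im,d=D['im'],D['d']; X=cloud('scene',d)
c=im[110:250,160:430,::-1]; cv2.imwrite('pics/crop1.png',cv2.resize(c,(800,415),interpolation=cv2.INTER_CUBIC))
def rep(name,m):
    P=X[m]; P=P[~np.isnan(P[:,0])]; r=cv2.minAreaRect((P[:,:2]*1000).astype(np.float32))
    print(name,len(P),'rect',np.round(r[0]),np.round(r[1]),round(r[2],1),'zmax',np.percentile(P[:,2],[2,50,98]).round(3))
g=im.max(2).astype(int); z=X[:,:,2]
v,u=np.mgrid[0:384,0:512]
for name,(a,b) in {'small':(228,162),'large':(197,138),'pink':(236,190),'green':(287,180),'wedge':(278,141),'dropper':(231,117),'jar':(186,225)}.items():
    w=(abs(u-a)<22)&(abs(v-b)<20)&(z>.012)
    n,l=cv2.connectedComponents(w.astype(np.uint8)); k=l[b-2:b+3,a-2:a+3].max()
    rep(name,l==k)
    if name in('small','large'):
        zt=np.nanpercentile(z[l==k],98); rep(name+' top',(l==k)&(z>zt-.008))
b=(u>290)&(u<420)&(v>190)&(v<320)&(z>.105)&(z<.14); rep('bin top',b)
b=(u>290)&(u<420)&(v>190)&(v<320)&(z>.145); rep('spindle?',b); b=(abs(u-340)<14)&(abs(v-222)<14)&(z>.130);rep('boss',b)
print(np.round(z[212:234:2,328:354:2]*1000).astype(int))
E
```

```text
small 346 rect [ 590. -236.] [27. 71.] 79.5 zmax [0.015 0.046 0.064]
small top 122 rect [ 589. -241.] [16. 71.] 78.2 zmax [0.056 0.06  0.065]
large 627 rect [ 617. -345.] [33. 97.] 26.7 zmax [0.015 0.061 0.085]
large top 201 rect [ 611. -348.] [19. 96.] 28.7 zmax [0.077 0.082 0.086]
pink 352 rect [ 628. -149.] [24. 72.] 78.9 zmax [0.014 0.046 0.064]
green 553 rect [519. -85.] [29. 91.] 1.6 zmax [0.015 0.061 0.081]
wedge 414 rect [ 433. -212.] [51. 62.] 55.8 zmax [0.014 0.039 0.044]
dropper 145 rect [ 482. -359.] [26. 32.] 69.5 zmax [0.014 0.038 0.064]
jar 570 rect [ 786. -184.] [83. 79.] 55.6 zmax [0.014 0.047 0.052]
bin top 7000 rect [510. 180.] [176. 226.] 17.3 zmax [0.116 0.122 0.131]
spindle? 64 rect [534. 108.] [17. 18.] 20.4 zmax [0.147 0.151 0.155]
boss 241 rect [532. 107.] [43. 40.] 44.3 zmax [0.13  0.133 0.154]
[[                 118                  115                  125
                   125                  125                  126
                   124                  128                  126
                   127                  123                  125
        
[... 2217 characters left out ...]
 132                  133                  122
                   127]
 [                 124                  127                  123
                   129                  132                  132
                   133                  132                  130
                   129                  124                  123
                   125]
 [                 123                  125                  127
                   124                  121                  126
                   128                  128                  125
                   127                  121                  127
                   126]]<stdin>:17: RuntimeWarning: invalid value encountered in cast
```

View pics/crop1.png

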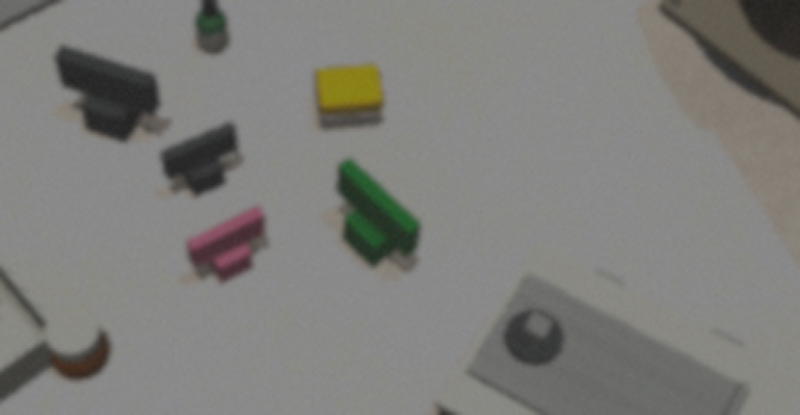

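The crop confirms it: the small dark key has a wing of about 72 mm and a height of about 62 mm, at (0.59,-0.24). The large dark one is 97 mm long and 84 mm tall. The spindle is at about (0.534,0.108). I'll move above the spindle and look from there first, on the way to the key.

>>> servo_tool([
  {"slide": [-472,-327,-15],"dr": [0,0,0],"jaw": 0},
  {"slide": [-472,-327,-15],"dr": [0,0,0],"jaw": 0},
  {"slide": [-472,-327,-15],"dr": [0,0,0],"jaw": 0},
  {"slide": [-472,-327,-15],"dr": [0,0,0],"jaw": 0},
  {"slide": [-472,-327,-15],"dr": [0,0,0],"jaw": 0},
  {"slide": [-472,-327,-15],"dr": [0,0,0],"jaw": 0},
  {"slide": [-472,-327,-15],"dr": [0,0,0],"jaw": 0},
  {"slide": [-472,-327,-15],"dr": [0,0,0],"jaw": 0},
  {"slide": [-472,-327,-15],"dr": [0,0,0],"jaw": 0},
  {"slide": [-472,-327,-15],"dr": [0,0,0],"jaw": 0},
  {"slide": [-472,-327,-15],"dr": [0,0,0],"jaw": 0},
  {"slide": [-472,-327,-15],"dr": [0,0,0],"jaw": 0},
  {"slide": [-472,-327,-15],"dr": [0,0,0],"jaw": 0},
  {"slide": [-472,-327,-15],"dr": [0,0,0],"jaw": 0},
  {"slide": [-472,-327,-15],"dr": [0,0,0],"jaw": 0},
  {"slide": [-472,-327,-15],"dr": [0,0,0],"jaw": 0},
])

```text
t: 1.7
tool_pos: [0.5338, 0.1093, 0.4197]
orientation: [-0.505, -3.1, -0.0]
force: [-0.0, -0.2, -1.0]
opening: 0.0928
gripper_force: 0.0
```

```bash
python3 - <<'E'
from h import *
import pickle
s=read_state(); P=cam('wrist'); im,d=read_camera('wrist'); pickle.dump((s,P,im,d),open('w1.pkl','wb'))
print(s['t'],s['tool_pos'],s['orientation'],s['q'],-P[1].T@P[2],P[1][2],P[0]['fx'])
cv2.imwrite('pics/w1.png',im[:,:,::-1])
E
```

```text
1.7 [0.53380988 0.10927951 0.41968682] [-5.05200977e-01 -3.10043471e+00 -2.38589558e-04] [ 1.07745079e-01 -2.46386701e-02  1.62157678e+00  2.17675704e-04
  1.54487203e+00 -1.14000566e+00] [0.46367668 0.13331899 0.40011575] [ 0.25558403 -0.08546078 -0.96300221] 297.3186396354542
```

View pics/w1.png

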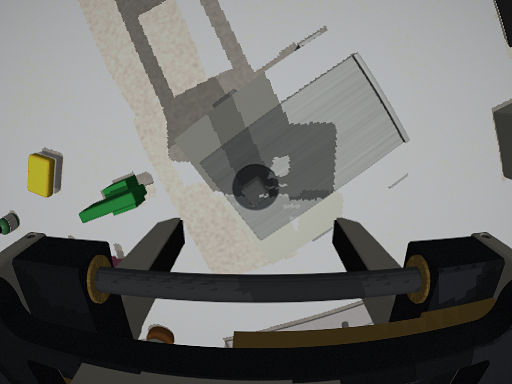

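The wrist view shows the bin with its boss at (256,187), the shutter reaching to (380,100), the green key at (118,198) and the yellow box at (41,174). I'll measure the spindle with this view's depth and the boss outline.

```bash
python3 - <<'E'
from h import *
import pickle
s,P,im,d=pickle.load(open('w1.pkl','rb')); X=cloud('wrist',d,P); z=X[:,:,2]
v,u=np.mgrid[0:384,0:512]; w=(abs(u-256)<40)&(abs(v-187)<40)
for lo,hi in((.145,.16),(.1285,.14)):
    m=w&(z>lo)&(z<hi); n,l,st,c=cv2.connectedComponentsWithStats(m.astype(np.uint8)); k=1+st[1:,4].argmax(); Q=X[l==k]
    r=cv2.minAreaRect((Q[:,:2]*1000).astype(np.float32)); print(lo,len(Q),r,np.median(Q[:,2]),c[k])
print('boss px->',onplane('wrist',[[256,187]],.132,P))
g=im.max(2); m=(w&(g<75)).astype(np.uint8); cs,_=cv2.findContours(m,0,1); c=max(cs,key=cv2.contourArea); h=cv2.convexHull(c)[:,0]
Y=onplane('wrist',h,.132,P)[:,:2]*1000; print('boss circ',cv2.minEnclosingCircle(Y.astype(np.float32)),cv2.fitEllipse(Y.astype(np.float32)))
# shutter / deck edges by depth
m=(z>.112)&(z<.14)&(v<260)&(u>150); n,l,st,c=cv2.connectedComponentsWithStats(m.astype(np.uint8)); k=1+st[1:,4].argmax()
print('deck',cv2.minAreaRect((X[l==k][:,:2]*1000).astype(np.float32)))
# lip edge line of shutter (dark line 356,55 -> 408,142)
e=onplane('wrist',[[356,55],[408,142]],.131,P); print('lip',e,np.degrees(np.arctan2(*(e[0]-e[1])[[1,0]])))
c=cv2.resize(im[140:235,200:315,::-1],(726,600),interpolation=cv2.INTER_CUBIC); cv2.imwrite('pics/w1c.png',c)
E
```

```text
0.145 433 ((534.4370727539062, 107.26605224609375), (18.2699031829834, 17.923641204833984), 16.8778018951416) 0.15211970455238527 [255.37182448 192.58891455]
0.1285 1178 ((534.2269897460938, 106.83907318115234), (42.935020446777344, 42.94620132446289), 32.35080337524414) 0.13252437682894458 [255.01018676 185.32258065]
boss px-> [[0.53398057 0.10782369 0.132     ]]
boss circ ((526.1978149414062, 108.05353546142578), 29.4090633392334) ((526.7433471679688, 107.45619201660156), (44.486961364746094, 59.160606384277344), 84.07466125488281)
deck ((512.124755859375, 178.78421020507812), (174.51553344726562, 227.77247619628906), 17.404970169067383)
lip [[0.44378197 0.23524861 0.131     ]
 [0.53814814 0.26521316 0.131     ]] -162.38354092294404
```

View pics/w1c.png

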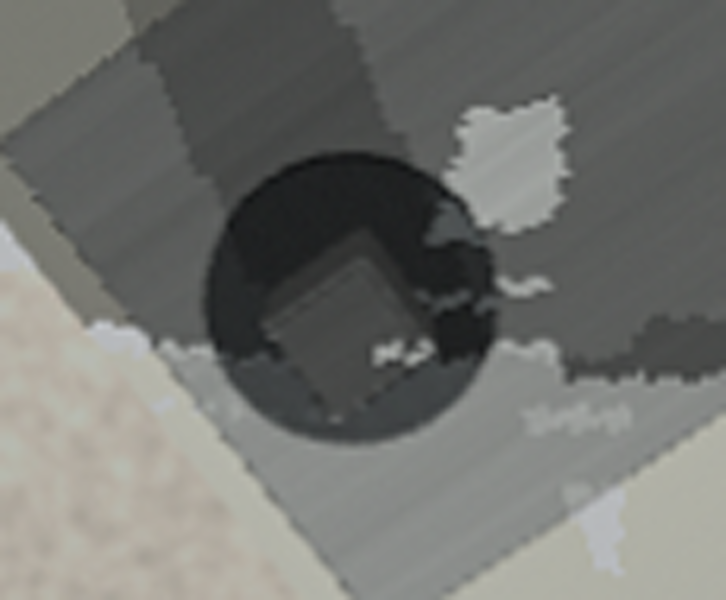

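The crop shows the square spindle, about 18 mm, in the middle of the boss. Both cameras put it at (534.3,107.0) mm with its sides at 17.4°. Now above the key.

>>> servo_tool([
  {"slide": [-164,-313,60],"dr": [0,0,-0.117],"jaw": 0.3},
  {"slide": [-164,-313,60],"dr": [0,0,-0.117],"jaw": 0.3},
  {"slide": [-164,-313,60],"dr": [0,0,-0.117],"jaw": 0.3},
  {"slide": [-164,-313,60],"dr": [0,0,-0.117],"jaw": 0.3},
  {"slide": [-164,-313,60],"dr": [0,0,-0.117],"jaw": 0.3},
  {"slide": [-164,-313,60],"dr": [0,0,-0.117],"jaw": 0.3},
  {"slide": [-164,-313,60],"dr": [0,0,-0.117],"jaw": 0.3},
  {"slide": [-164,-313,60],"dr": [0,0,-0.117],"jaw": 0.3},
  {"slide": [-164,-313,60],"dr": [0,0,-0.117],"jaw": 0.3},
  {"slide": [-164,-313,60],"dr": [0,0,-0.117],"jaw": 0.3},
  {"slide": [-164,-313,60],"dr": [0,0,-0.117],"jaw": 0.3},
])

```text
t: 2.85
tool_pos: [0.5903, -0.239, 0.3604]
orientation: [0.322, 3.124, 0.0]
force: [-0.4, 0.6, 0.2]
opening: 0.0655
gripper_force: 0.0
```

```bash
cat >> h.py <<'E'
def togo(s,pos,wingdeg):
    R=cv2.Rodrigues(np.array(s['orientation']))[0]; a=np.degrees(np.arctan2(R[1,0],R[0,0]))
    dy=(wingdeg-a+90)%180-90
    Rt=cv2.Rodrigues(np.radians([0,0,wingdeg]))[0]
    # target: exactly vertical
    c,n=np.cos(np.radians(a+dy)),np.sin(np.radians(a+dy)); T=np.array([[c,n,0],[n,-c,0],[0,0,-1]])
    print('yaw x',a.round(2),'slide',np.round(R.T@(np.array(pos)-s['tool_pos'])*1000,1),'dr',np.round(cv2.Rodrigues(R.T@T)[0].ravel(),4))
E
python3 - <<'E'
from h import *
import pickle
s=read_state(); P=cam('wrist'); im,d=read_camera('wrist'); pickle.dump((s,P,im,d),open('w2.pkl','wb'))
print(s['t'],s['tool_pos'],s['q'],s['opening'])
cv2.imwrite('pics/w2.png',im[:,:,::-1])
X=cloud('wrist',d,P); z=X[:,:,2]
m=(z>.054)&(z<.07)&(np.hypot(X[:,:,0]-.59,X[:,:,1]+.24)<.05)
n,l,st,c=cv2.connectedComponentsWithStats(m.astype(np.uint8)); k=1+st[1:,4].argmax(); Q=X[l==k]
r=cv2.minAreaRect((Q[:,:2]*1000).astype(np.float32)); print(len(Q),r,np.median(Q[:,2]),c[k])
ang=(r[2]+(90 if r[1][0]<r[1][1] else 0)); print(ang); togo(s,[r[0][0]/1e3,r[0][1]/1e3,.050+.167],ang)
E
```

```text
2.85 [ 0.59028472 -0.23897081  0.36038602] [-4.65278095e-01  2.51254683e-01  1.43301950e+00  4.01804789e-04
  1.45667019e+00 -1.83041762e+00] 0.06547422280750097
887 ((590.4960327148438, -241.5118865966797), (11.755233764648438, 71.54027557373047), 77.7821044921875) 0.06230508265112905 [254.75535513 182.00901917]
167.7821044921875
yaw x 168.21 slide [ -0.6  -2.5 143.4] dr [0.0002 0.0007 0.0075]
```

View pics/w2.png

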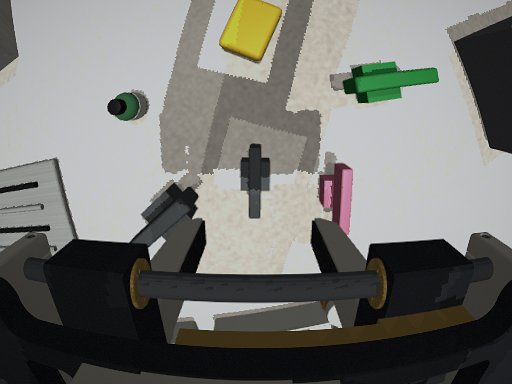

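The key sits between the fingers at (255,180), with the pink key at (343,198) and the large dark one at (165,215), whose end is near the left finger. I'll narrow the jaw, descend and grip.

>>> servo_tool([
  {"slide": [-0.6,-2.5,20],"dr": [0,0,0.0075],"jaw": 0.58},
  {"slide": [-0.6,-2.5,40],"dr": [0,0,0.0075],"jaw": 0.58},
  {"slide": [-0.6,-2.5,65],"dr": [0,0,0.0075],"jaw": 0.58},
  {"slide": [-0.6,-2.5,90],"dr": [0,0,0.0075],"jaw": 0.58},
  {"slide": [-0.6,-2.5,115],"dr": [0,0,0.0075],"jaw": 0.58},
  {"slide": [-0.6,-2.5,133],"dr": [0,0,0.0075],"jaw": 0.58},
  {"slide": [-0.6,-2.5,142],"dr": [0,0,0.0075],"jaw": 0.58},
  {"slide": [-0.6,-2.5,142],"dr": [0,0,0.0075],"jaw": 0.58},
  {"slide": [-0.6,-2.5,142],"dr": [0,0,0.0075],"jaw": 0.7},
  {"slide": [-0.6,-2.5,142],"dr": [0,0,0.0075],"jaw": 0.8},
  {"slide": [-0.6,-2.5,142],"dr": [0,0,0.0075],"jaw": 1},
  {"slide": [-0.6,-2.5,142],"dr": [0,0,0.0075],"jaw": 1},
  {"slide": [-0.6,-2.5,142],"dr": [0,0,0.0075],"jaw": 1},
  {"slide": [-0.6,-2.5,142],"dr": [0,0,0.0075],"jaw": 1},
], force=45)

```text
t: 4.3
tool_pos: [0.5903, -0.2436, 0.2186]
orientation: [0.338, 3.122, -0.001]
force: [-1.4, 1.1, 4.7]
opening: 0.0116
gripper_force: 45.0
```

>>> servo_tool([
  {"slide": [0,0,-20],"dr": [0,0,0],"jaw": 1},
  {"slide": [0,0,-60],"dr": [0,0,0],"jaw": 1},
  {"slide": [0,0,-100],"dr": [0,0,0],"jaw": 1},
  {"slide": [0,0,-140],"dr": [0,0,0],"jaw": 1},
  {"slide": [10,20,-175],"dr": [0,0,-0.03],"jaw": 1},
  {"slide": [25,60,-200],"dr": [0,0,-0.1],"jaw": 1},
  {"slide": [41,100,-200],"dr": [0,0,-0.16],"jaw": 1},
  {"slide": [57,140,-200],"dr": [0,0,-0.22],"jaw": 1},
  {"slide": [73,180,-200],"dr": [0,0,-0.28],"jaw": 1},
  {"slide": [88,220,-200],"dr": [0,0,-0.35],"jaw": 1},
  {"slide": [104,260,-200],"dr": [0,0,-0.42],"jaw": 1},
  {"slide": [118,295,-200],"dr": [0,0,-0.48],"jaw": 1},
  {"slide": [126,320,-200],"dr": [0,0,-0.519],"jaw": 1},
  {"slide": [129.7,330.5,-200],"dr": [0,0,-0.519],"jaw": 1},
  {"slide": [129.7,330.5,-200],"dr": [0,0,-0.519],"jaw": 1},
  {"slide": [129.7,330.5,-200],"dr": [0,0,-0.519],"jaw": 1},
  {"slide": [129.7,330.5,-200],"dr": [0,0,-0.519],"jaw": 1},
])

```text
t: 6.0
tool_pos: [0.5342, 0.1059, 0.4175]
orientation: [0.472, -3.106, 0.001]
force: [-0.3, 0.1, -1.3]
opening: 0.0113
gripper_force: 45.0
```

```bash
python3 - <<'E'
from h import *
import pickle
s=read_state(); P=cam('wrist'); im,d=read_camera('wrist'); imS,dS=read_camera('scene'); im2,d2=read_camera('side'); pickle.dump((s,P,im,d,imS,dS,im2,d2),open('w3.pkl','wb'))
print(s['t'],s['tool_pos'],s['q'],s['opening'],s['force'])
cv2.imwrite('pics/w3.png',np.vstack([im[:300,60:460,::-1],])); 
def pr(n,p):
    p=np.array(p); c,R,t=cam(n); q=R@p+t; return q[0]/q[2]*c['fx']+c['cx'],q[1]/q[2]*c['fy']+c['cy']
u,v=map(int,pr('side',[.534,.107,.2])); a=im2[v-45:v+45,u-60:u+60,::-1]
u,v=map(int,pr('scene',[.534,.107,.2])); b=imS[v-45:v+45,u-60:u+60,::-1]
cv2.imwrite('pics/h3.png',np.hstack([cv2.resize(q,(400,300),interpolation=cv2.INTER_CUBIC) for q in(a,b)]))
togo(s,[.5343,.107,.42],17.4)
for n,D in(('wrist',d),('scene',dS)):
    X=cloud(n,D,P if n=='wrist' else None); z=X[:,:,2]
    m=(z>.19)&(z<.275)&(np.hypot(X[:,:,0]-.534,X[:,:,1]-.107)<.06); Q=X[m]
    for lo in np.arange(.19,.275,.01):
        q=Q[(Q[:,2]>=lo)&(Q[:,2]<lo+.01)]
        if len(q)>8:print(n,lo.round(3),len(q),[np.round(k,1) for k in cv2.minAreaRect((q[:,:2]*1000).astype(np.float32))])
E
```

```text
6.0 [0.5341821  0.10590915 0.41754757] [ 1.01718930e-01 -2.45522472e-02  1.62537111e+00 -4.23833265e-04
  1.54111255e+00 -1.77083555e+00] 0.011330852168972507 [-0.32907113  0.06719522 -1.29936895]
yaw x -162.71 slide [-0.4  1.  -2.5] dr [-0.0003 -0.0004 -0.0019]
wrist 0.2 91 [array([518.9, 101.1]), array([ 0.9, 31.1]), np.float64(17.9)]
wrist 0.21 117 [array([518.9, 100.9]), array([ 0.9, 31.2]), np.float64(16.9)]
wrist 0.22 552 [array([514.5,  99.6]), array([31. , 31.3]), np.float64(17.6)]
wrist 0.23 225 [array([513.8,  99.7]), array([30. , 36.4]), np.float64(17.9)]
wrist 0.24 413 [array([513.6,  99.4]), array([30.1, 40.7]), np.float64(17.6)]
wrist 0.25 645 [array([521.3,  99. ]), array([37.7, 37.7]), np.float64(51.6)]
wrist 0.26 2529 [array([532.2, 107.9]), array([69.4, 40.4]), np.float64(38.5)]
wrist 0.27 167 [array([531.8, 104.8]), array([12.5, 23.5]), np.float64(16.3)]
scene 0.2 24 [array([544. , 114.1]), array([14.7, 36.1]), np.float64(46.0)]
scene 0.21 22 [array([543.1, 114.4]), array([17.4, 37.2]), np.float64(47.3)]
scene 0.22 54 [array([551. , 113.1]), array([30.8, 32.1]), np.float64(20.2)]
scene 0.23 38 [array([553.5, 113.3]), array([28.3, 33.8]), np.float64(16.9)]
scene 0.24 56 [array([552.9, 113.3]), array([30.5, 41.6]), np.float64(19.0)]
scene 0.25 106 [array([537.9, 105.7]), array([62.7, 35.5]), np.float64(46.6)]
scene 0.26 124 [array([537.8, 105.5]), array([61.6, 36.5]), np.float64(51.6)]
scene 0.27 21 [array([537. , 108.2]), array([11.6, 41.9]), np.float64(15.0)]
```

View pics/h3.png

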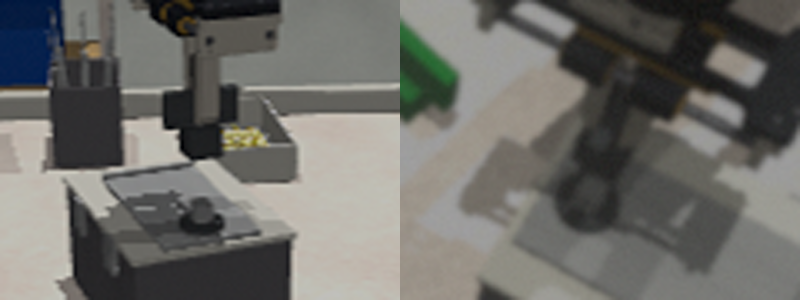

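The side view shows the key upright in the gripper above the boss, and the hub face puts it centred in the tool and aligned to the spindle. I'll correct by about 1 mm and descend to just above the spindle.

>>> servo_tool([
  {"slide": [-0.4,1.0,10],"dr": [0,0,-0.002],"jaw": 1},
  {"slide": [-0.4,1.0,25],"dr": [0,0,-0.002],"jaw": 1},
  {"slide": [-0.4,1.0,36],"dr": [0,0,-0.002],"jaw": 1},
  {"slide": [-0.4,1.0,40],"dr": [0,0,-0.002],"jaw": 1},
  {"slide": [-0.4,1.0,40],"dr": [0,0,-0.002],"jaw": 1},
  {"slide": [-0.4,1.0,40],"dr": [0,0,-0.002],"jaw": 1},
], force=60)

```text
t: 6.75
tool_pos: [0.5341, 0.1083, 0.3778]
orientation: [-0.478, 3.105, -0.0]
force: [-0.0, 0.1, -1.3]
opening: 0.0117
gripper_force: 60.0
```

```bash
python3 - <<'E'
from h import *
s=read_state(); P=cam('wrist'); im,d=read_camera('wrist'); print(s['tool_pos'],s['force'],s['wrist_torque'])
togo(s,[.5343,.107,.3506],17.4)
X=cloud('wrist',d,P); z=X[:,:,2]
for lo,hi in((.161,.185),(.1285,.14)):
    m=(z>lo)&(z<hi)&(np.hypot(X[:,:,0]-.534,X[:,:,1]-.107)<.04); q=X[m]; print(lo,len(q),cv2.minAreaRect((q[:,:2]*1000).astype(np.float32)),np.percentile(q[:,2],[2,98]))
E
```

```text
[0.5340632  0.10827032 0.37783731] [-0.01990554  0.13284127 -1.30433766] [0.10116515 0.01710374 0.03518942]
yaw x -162.48 slide [ 0.2 -1.3 27.2] dr [-0.      0.      0.0021]
0.161 270 ((518.88720703125, 103.43653869628906), (1.061206340789795, 31.385047912597656), 17.925172805786133) [0.16154989 0.18492545]
0.1285 367 ((523.8626098632812, 105.37295532226562), (37.535491943359375, 47.15534210205078), 19.86557388305664) [0.12929727 0.1337914 ]
```

```bash
python3 - <<'E'
from h import *
L=[];q=[]
for i in range(10):
    s=read_state(); L.append(s['tool_pos']); q.append(s['q']); im,d=read_camera('wrist')
L=np.array(L)*1000; print(L.round(2)); print(np.std(q,0)); 
# boss visible outline: fit circle to the boss disc on height band, from depth edge
P=cam('wrist'); X=cloud('wrist',d,P); z=X[:,:,2]
m=(abs(z-.1325)<.0035)&(np.hypot(X[:,:,0]-.534,X[:,:,1]-.107)<.0235); q=X[m][:,:2]*1000
h=cv2.convexHull(q.astype(np.float32))[:,0]; r=np.hypot(*(h-[534,107]).T); print(len(q),np.c_[h,r].round(1).tolist())
E
```

```text
[[534.19 108.29 378.24]
 [534.24 108.29 378.46]
 [534.24 108.29 378.49]
 [534.22 108.3  378.47]
 [534.18 108.26 378.35]
 [534.14 108.27 378.21]
 [534.11 108.26 378.14]
 [534.09 108.24 378.01]
 [534.05 108.21 377.91]
 [534.04 108.24 377.87]]
[3.63615475e-05 1.27395414e-04 2.86872896e-04 2.36244363e-05
 3.78434191e-05 1.41644104e-05]
360 [[548.0, 90.7, 21.5], [527.5, 127.0, 21.0], [527.1, 127.0, 21.2], [526.5, 126.8, 21.2], [525.4, 126.4, 21.2], [520.0, 123.0, 21.2], [518.8, 121.8, 21.2], [517.8, 120.5, 21.1], [515.4, 117.1, 21.2], [514.9, 116.3, 21.3], [512.8, 112.2, 21.8], [512.6, 111.3, 21.9], [516.6, 94.6, 21.4], [516.8, 93.7, 21.7], [517.3, 93.1, 21.7], [520.6, 89.9, 21.8], [524.1, 87.7, 21.6], [525.2, 87.2, 21.6], [526.6, 86.7, 21.6], [527.4, 86.4, 21.6], [529.2, 85.9, 21.7], [530.7, 85.6, 21.7], [532.3, 85.3, 21.8], [536.0, 85.4, 21.7], [536.9, 85.6, 21.6], [538.6, 86.1, 21.4], [543.4, 87.5, 21.6], [544.5, 88.0, 21.8], [546.6, 89.2, 21.8], [546.9, 89.4, 21.8], [547.9, 90.5, 21.6]]
```

>>> servo_tool([
  {"slide": [0.4,-1.3,1],"dr": [0,0,0.002],"jaw": 1},
  {"slide": [0.4,-1.3,1],"dr": [0,0,0.002],"jaw": 1},
  {"slide": [0.4,-1.3,1],"dr": [0,0,0.002],"jaw": 1},
  {"slide": [0.4,-1.3,1],"dr": [0,0,0.002],"jaw": 1},
])

```text
t: 7.7
tool_pos: [0.534, 0.1069, 0.3767]
orientation: [0.475, -3.105, -0.0]
force: [0.2, 0.3, -0.4]
opening: 0.0114
gripper_force: 60.0
```

```bash
python3 - <<'E'
from h import *
for i in range(3):
    s=read_state(); im,d=read_camera('wrist'); print(np.round(s['tool_pos']*1000 if 0 else np.array(s['tool_pos'])*1000,2))
togo(s,[.534,.1069,.3506],17.4)
E
```

```text
[534.02 106.85 376.7 ]
[534.05 106.87 376.74]
[534.03 106.86 376.75]
yaw x -162.6 slide [ 0.   0.  26.1] dr [-0.  0.  0.]
```

Aligned. I'll descend gently onto the spindle and watch the force.

>>> servo_tool([
  {"slide": [0,0,2],"dr": [0,0,0],"jaw": 1},
  {"slide": [0,0,4],"dr": [0,0,0],"jaw": 1},
  {"slide": [0,0,5],"dr": [0,0,0],"jaw": 1},
  {"slide": [0,0,6],"dr": [0,0,0],"jaw": 1},
  {"slide": [0,0,7],"dr": [0,0,0],"jaw": 1},
  {"slide": [0,0,8],"dr": [0,0,0],"jaw": 1},
  {"slide": [0,0,9],"dr": [0,0,0],"jaw": 1},
  {"slide": [0,0,10],"dr": [0,0,0],"jaw": 1},
])

```text
t: 8.65
tool_pos: [0.534, 0.1069, 0.3667]
orientation: [-0.475, 3.105, -0.0]
force: [-0.9, 0.8, -1.3]
opening: 0.0116
gripper_force: 60.0
```

The underside is at about 148 mm, already 6 mm over the spindle with no force. Continuing.

>>> servo_tool([
  {"slide": [0,0,2],"dr": [0,0,0],"jaw": 1},
  {"slide": [0,0,4],"dr": [0,0,0],"jaw": 1},
  {"slide": [0,0,6],"dr": [0,0,0],"jaw": 1},
  {"slide": [0,0,8],"dr": [0,0,0],"jaw": 1},
  {"slide": [0,0,10],"dr": [0,0,0],"jaw": 1},
  {"slide": [0,0,12],"dr": [0,0,0],"jaw": 1},
  {"slide": [0,0,13],"dr": [0,0,0],"jaw": 1},
  {"slide": [0,0,14],"dr": [0,0,0],"jaw": 1},
  {"slide": [0,0,14.5],"dr": [0,0,0],"jaw": 1},
  {"slide": [0,0,14.5],"dr": [0,0,0],"jaw": 1},
  {"slide": [0,0,14.5],"dr": [0,0,0],"jaw": 1},
])

```text
t: 9.75
tool_pos: [0.5341, 0.1069, 0.3523]
orientation: [-0.475, 3.105, -0.0]
force: [-0.2, 0.6, -0.5]
opening: 0.0117
gripper_force: 60.0
```

Underside at about 133.7 mm with no contact yet. I'll press down in small steps.

>>> servo_tool([
  {"slide": [0,0,0.5],"dr": [0,0,0],"jaw": 1},
  {"slide": [0,0,1],"dr": [0,0,0],"jaw": 1},
  {"slide": [0,0,1.5],"dr": [0,0,0],"jaw": 1},
  {"slide": [0,0,2],"dr": [0,0,0],"jaw": 1},
  {"slide": [0,0,2],"dr": [0,0,0],"jaw": 1},
  {"slide": [0,0,2],"dr": [0,0,0],"jaw": 1},
])

```text
t: 10.35
tool_pos: [0.534, 0.1069, 0.3505]
orientation: [-0.475, 3.105, -0.0]
force: [-1.6, 0.4, 2.4]
opening: 0.0116
gripper_force: 60.0
```

>>> servo_tool([
  {"slide": [0,0,0.4],"dr": [0,0,0],"jaw": 1},
  {"slide": [0,0,0.7],"dr": [0,0,0],"jaw": 1},
  {"slide": [0,0,1],"dr": [0,0,0],"jaw": 1},
  {"slide": [0,0,1],"dr": [0,0,0],"jaw": 1},
  {"slide": [0,0,1],"dr": [0,0,0],"jaw": 1},
])

```text
t: 10.85
tool_pos: [0.534, 0.1069, 0.3505]
orientation: [-0.475, 3.105, -0.0]
force: [-5.0, -1.1, 9.0]
opening: 0.0117
gripper_force: 60.0
```

Fully home: contact at TCP 350.5 mm, pushing with about 9 N and not moving further. Now the clockwise turn (+z of the tool), slowly, with the push eased slightly.

>>> servo_tool([
  {"slide": [0,0,-0.3],"dr": [0,0,0.04],"jaw": 1},
  {"slide": [0,0,-0.3],"dr": [0,0,0.08],"jaw": 1},
  {"slide": [0,0,-0.3],"dr": [0,0,0.12],"jaw": 1},
  {"slide": [0,0,-0.3],"dr": [0,0,0.16],"jaw": 1},
  {"slide": [0,0,-0.3],"dr": [0,0,0.2],"jaw": 1},
  {"slide": [0,0,-0.3],"dr": [0,0,0.25],"jaw": 1},
  {"slide": [0,0,-0.3],"dr": [0,0,0.3],"jaw": 1},
  {"slide": [0,0,-0.3],"dr": [0,0,0.3],"jaw": 1},
])

```text
t: 11.65
tool_pos: [0.5343, 0.1067, 0.3505]
orientation: [-0.003, 3.14, -0.001]
force: [-1.5, -1.8, 5.2]
opening: 0.0116
gripper_force: 60.0
```

```bash
cat >> h.py <<'E'
def shutter(D,show=None):
    X=cloud('scene',D); z=X[:,:,2]; d=np.hypot(X[:,:,0]-.534,X[:,:,1]-.107)
    m=(z>.1285)&(z<.136)&(d>.12)&(d<.185); Q=X[m][:,:2]
    n,l,st,c=cv2.connectedComponentsWithStats(cv2.dilate(m.astype(np.uint8),np.ones((3,3)))); k=1+st[1:,4].argmax()
    Q=X[(l==k)&m][:,:2]; c=(Q.min(0)+Q.max(0))/2; r=cv2.minAreaRect((Q*1000).astype(np.float32))
    a=np.degrees(np.arctan2(r[0][1]-107,r[0][0]-534)); print('lip',len(Q),r,'dir',a,'open by centre',107.4-a)
E
python3 - <<'E'
from h import *
shutter(np.load('scene.npz')['d'])
s=read_state(); im,D=read_camera('scene'); shutter(D); print(s['force'],s['wrist_torque'],s['tool_pos'],s['q'])
togo(s,[.534,.1069,.3505],17.4)
E
```

```text
lip 115 ((487.8424072265625, 247.69764709472656), (100.37962341308594, 10.86278247833252), 17.210176467895508) dir 108.16271286764217 open by centre -0.7627128676421648
lip 130 ((522.447509765625, 254.7509765625), (100.590576171875, 11.21215534210205), 4.328879356384277) dir 94.47079953735172 open by centre 12.929200462648282
[-1.53902446 -1.82860696  5.23300807] [-0.2640816   0.36793555  0.11445862] [0.53431862 0.10673528 0.35047987] [ 1.03226504e-01  1.26589828e-02  1.71134781e+00 -4.80365976e-04
  1.41610322e+00 -1.46938618e+00]
yaw x -179.89 slide [ 0.3  0.2 -0. ] dr [-0.0005  0.0015 -0.3018]
```

The key works the shutter: the lip has turned about 13.3° for 17.3° of tool turn, which matches the stated play. Continuing.

>>> servo_tool([
  {"slide": [0,0,0],"dr": [0,0,0.05],"jaw": 1},
  {"slide": [0,0,0],"dr": [0,0,0.1],"jaw": 1},
  {"slide": [0,0,0],"dr": [0,0,0.15],"jaw": 1},
  {"slide": [0,0,0],"dr": [0,0,0.2],"jaw": 1},
  {"slide": [0,0,0],"dr": [0,0,0.25],"jaw": 1},
  {"slide": [0,0,0],"dr": [0,0,0.3],"jaw": 1},
  {"slide": [0,0,0],"dr": [0,0,0.35],"jaw": 1},
  {"slide": [0,0,0],"dr": [0,0,0.4],"jaw": 1},
  {"slide": [0,0,0],"dr": [0,0,0.45],"jaw": 1},
  {"slide": [0,0,0],"dr": [0,0,0.5],"jaw": 1},
  {"slide": [0,0,0],"dr": [0,0,0.53],"jaw": 1},
  {"slide": [0,0,0],"dr": [0,0,0.53],"jaw": 1},
  {"slide": [0,0,0],"dr": [0,0,0.53],"jaw": 1},
])

```text
t: 13.0
tool_pos: [0.5342, 0.1064, 0.3505]
orientation: [0.817, 3.032, -0.001]
force: [-2.5, -3.3, 5.9]
opening: 0.0118
gripper_force: 60.0
```

```bash
python3 - <<'E'
from h import *
for i in range(3):
    s=read_state(); im,D=read_camera('scene'); shutter(D)
print(s['t'],s['force'],s['wrist_torque'],s['tool_pos'])
togo(s,[.534,.1069,.3505],17.4)
cv2.imwrite('pics/end.png',cv2.resize(im[170:320,270:450,::-1],(720,600),interpolation=cv2.INTER_CUBIC))
E
```

```text
lip 150 ((591.8988647460938, 231.92340087890625), (31.799301147460938, 99.27278137207031), 64.93283081054688) dir 65.1334594416876 open by centre 42.2665405583124
lip 139 ((596.499267578125, 240.86843872070312), (12.728448867797852, 98.34876251220703), 63.1272087097168) dir 64.97350203361799 open by centre 42.426497966382016
lip 134 ((596.07275390625, 240.3654327392578), (13.196352005004883, 97.59471130371094), 64.03963470458984) dir 65.04114888987036 open by centre 42.35885111012965
13.1 [-2.02940388 -3.50062433  7.24919909] [-0.65802454  0.56054549  0.10275767] [0.53425826 0.1063757  0.35051907]
yaw x 149.83 slide [0.5 0.3 0. ] dr [-0.001   0.0013 -0.8302]
```

View pics/end.png

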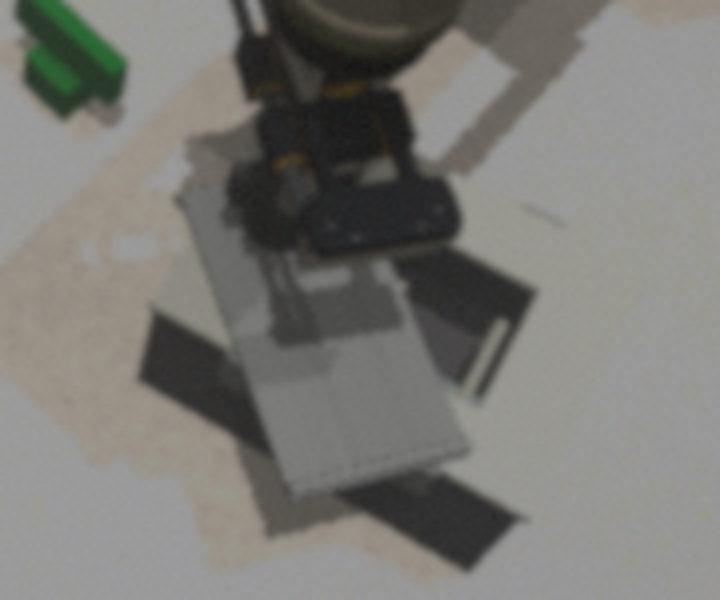

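The shutter stands about 43.5° open, with the lip running from (295,495) to (465,455) in the crop and the deck opening exposed. A last small turn of 0.027 rad is needed.

>>> servo_tool([
  {"slide": [0,0,0],"dr": [0,0,0.015],"jaw": 1},
  {"slide": [0,0,0],"dr": [0,0,0.027],"jaw": 1},
  {"slide": [0,0,0],"dr": [0,0,0.027],"jaw": 1},
  {"slide": [0,0,0],"dr": [0,0,0.027],"jaw": 1},
  {"slide": [0,0,0],"dr": [0,0,0.027],"jaw": 1},
])

```text
t: 13.65
tool_pos: [0.5342, 0.1064, 0.3505]
orientation: [0.858, 3.021, -0.001]
force: [-2.4, -3.9, 6.7]
opening: 0.0116
gripper_force: 60.0
```

```bash
python3 - <<'E'
from h import *
Ds=[]
for i in range(6):
    s=read_state(); im,D=read_camera('scene'); Ds.append(D)
Ds=np.array(Ds); shutter(np.median(Ds,0)); 
P=cam('wrist'); im,d=read_camera('wrist'); X=cloud('wrist',d,P); z=X[:,:,2]
m=(z>.137)&(z<.156)&(np.hypot(X[:,:,0]-.534,X[:,:,1]-.107)<.03); q=X[m]
if len(q)>5: print('hub',len(q),cv2.minAreaRect((q[:,:2]*1000).astype(np.float32)),np.percentile(q[:,2],[1,50,99]))
print(s['t'],s['force'],s['tool_pos'],s['gripper_force']); togo(s,[.534,.1069,.3505],17.4)
E
```

```text
lip 145 ((600.697509765625, 241.20770263671875), (6.271491050720215, 99.73038482666016), 62.93056106567383) dir 63.57389667797065 open by centre 43.826103322029354
hub 209 ((520.9765625, 115.17835998535156), (31.358415603637695, 1.0898876190185547), 58.14510726928711) [0.13789475 0.14748186 0.15563724]
13.9 [-2.36746192 -3.83990469  6.27296955] [0.53424254 0.10635036 0.35049488] 60.009629130363464
yaw x 148.28 slide [ 0.5  0.3 -0. ] dr [-0.001   0.0013 -0.8572]
```

>>> servo_tool([
  {"slide": [0,0,0],"dr": [0,0,0.008],"jaw": 1},
  {"slide": [0,0,0],"dr": [0,0,0.008],"jaw": 1},
  {"slide": [0,0,0],"dr": [0,0,0.008],"jaw": 1},
  {"slide": [0,0,0],"dr": [0,0,0.008],"jaw": 1},
])

```text
t: 14.4
tool_pos: [0.5342, 0.1063, 0.3505]
orientation: [0.87, 3.017, -0.001]
force: [-3.2, -4.2, 6.9]
opening: 0.0119
gripper_force: 60.0
```

```bash
python3 -c "
from plant import *
s=read_state(); print(s['t'],s['tool_pos'],s['force']); print(close_job())"
```

```text
14.4 [0.53423217 0.10634977 0.35047049] [-3.21568077 -4.23607572  6.89654698]
the job is handed in; nothing more can be done
None
```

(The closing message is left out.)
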